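# Sort two knob screws into their test nuts by thread hand

### The job

The two knob screws hanging in the rack came off the set: one has a right-hand thread, the other a left-hand thread. The two test nuts on the jig are also one of each hand, but unmarked: try the screws in them, and leave each screw in the nut that takes its thread, screwed fully home so that the knob sits down on the nut, and let go. Do not knock the other things on the bench about.

Things in the scene. Friction and masses are not known exactly. Their poses are not given: they have to be found in the camera images.
- screw_rh: Loose knob screw, right-hand thread: turning it clockwise seen from above screws it in. Black round fluted knob 36 mm across, 28 mm high (any grasp yaw will do), dark stub with white ribs below; 60 g. Origin: centre of the knob's underside; z up through the knob. Starts upright in either rack hole, knob resting on the rack. Looks like the other screw but for the winding of its ribs.
- screw_lh: Loose knob screw, left-hand thread: turning it anticlockwise seen from above screws it in. Black round fluted knob 36 mm across, 28 mm high (any grasp yaw will do), dark stub with white ribs below; 60 g. Origin: centre of the knob's underside; z up through the knob. Starts upright in either rack hole, knob resting on the rack. Looks like the other screw but for the winding of its ribs.
- screw_rh_tip (a point): Lower end of the right-hand screw's stub, 29 mm below the knob's underside, on its axis. Stub 24 mm across three white ribs, its last 12 mm a plain dark 12 mm pilot. Seen from the side with the knob up, the ribs climb to the right. The ribs' lower ends lie at the screw's own +x and 120 deg either side. Coarse thread: 30 mm travel a turn (4.8 mm a radian).
- screw_lh_tip (a point): Lower end of the left-hand screw's stub, 29 mm below the knob's underside, on its axis. Stub 24 mm across three white ribs, its last 12 mm a plain dark 12 mm pilot. Seen from the side with the knob up, the ribs climb to the left. The ribs' lower ends lie at the screw's own +x and 120 deg either side. Coarse thread: 30 mm travel a turn (4.8 mm a radian).
- nut_left (a point): Centre of the top face of the square steel nut at the left (jig +y) end of the jig, 46 mm above the bench; z up. Block 52 mm square, 36 mm high, bore 27 mm with a 4 mm chamfer and ribs inside that start at jig +x and 120 deg either side. One nut is right-hand, the other left-hand: alike to look at, which is which varies. A screw is home when its knob's underside is at this point.
- nut_right (a point): Centre of the top face of the square steel nut at the right (jig -y) end of the jig, 46 mm above the bench; z up. Block 52 mm square, 36 mm high, bore 27 mm with a 4 mm chamfer and ribs inside that start at jig +x and 120 deg either side. One nut is right-hand, the other left-hand: alike to look at, which is which varies. A screw is home when its knob's underside is at this point.
- jig: Fixed dark wooden base 100 x 230 x 10 mm; nuts 60 mm from its centre along y. Origin: centre of its underside. A screw set into a nut rests on the ribs 2 to 13 mm above home. Matching, it winds down to home in 0.5 to 2.7 rad, staying put if let go part-way. Of the wrong hand, or crossed, it jams 6 mm or more above home and lifts out. It starts cleanly with its rib ends midway between the nut's.
- rack: Fixed aluminium bridge 80 x 200 mm, top face 50 mm above the bench, with two 30 mm holes 55 mm either side of its centre along its y axis. Origin: bench level, under its centre; z up.
- driver: Loose screwdriver with a wooden handle, lying on the bench; bystander. Its origin is under its middle.
- speaker: Loose bare loudspeaker, 70 mm across, 37 mm high, on the bench; bystander. Origin: centre of underside.
- board: Loose green circuit board 80 x 120 mm, up to 27 mm high; bystander. Origin: centre of underside.
- dish: Loose steel dish 90 mm across, 28 mm high; bystander. Origin: centre of underside.
There are look-alikes about, which are no part of the job. What is shaped like the screw_lh but green is not meant.

How it is judged:
By the outcome, as a careful person would: the job done as asked, in the order asked, and still so for the second after the job is handed in, with the robot touching nothing.
It also fails if it takes over 72 s, if anything falls off the work surface, if the arm or the gripper's body presses on something with over 40 N, if the wrist force passes 120 N, or if a joint passes its speed limit or range.

### The arm

A 6-joint arm with a two-finger parallel gripper is mounted at the origin on the work surface. World frame = base frame: x ahead of the robot, y to its left, z up, the work surface at z = 0. Lengths are in m, angles in rad, forces in N, time in s.
With the tool pointing down it reaches from about 0.35 to 0.8 m from the base axis. Payload 7.3 kg.
Tool frame: the origin (TCP) lies at the very end of the fingers, on their centre line; the grasp point (between the pads) lies 19 mm behind it (tcp_to_grasp is the distance from the TCP to the grasp point, in m); z points along the fingers, y is the direction in which the jaws open and shut (so a half turn about z gives the same grasp; the last joint's range is limited). The gripper opens to 85 mm and grips with 20 to 120 N. Pads are 22 mm wide; open, the fingers measure 114 mm over their backs; the gripper's body (76 mm by 85 mm) begins 54 mm behind the grasp point. The pads swing forward as they close: fully open they stand 13 mm farther back than shut.
Start: joints at [1.139, 0.342, 1.524, -0, 1.275, -0.146], TCP at [0.148, 0.504, 0.231] pointing down, gripper open.
Joint ranges: [-2.53, 2.53], [-0.77, 2.02], [0.04, 2.7], [-1, 4.14], [0.28, 2.66], [-3.11, 3.11]. Speed limits (rad/s): [2.57, 2.57, 3.14, 3.14, 3.14, 3.14].

### API

Orientations are given as a rotation vector (axis times angle).
In Python, from cell import state, snapshot, job_done, tcp_to_grasp gives the robot as it stands. The module is installed in compiled form; this text tells all that it offers.
- The arm moves only by the tool move_arm, never from a script. Its argument "commands" is a list of rows, each a list of 5 numbers: the shift along the tool's x, y, z in cm, then the turn about the tool's z in rad, then the opening, from 0 (shut) to 1 (fully open). A call has 1 to 5 rows; each row is the pose to reach, as a shift and turn from the pose commanded when the call began, along the tool's axes at that moment; what a row does not reach only later rows make up. A row lasts 1/8 s, in which the tool goes at most 62.5 mm and 10.7 degrees, less where a joint would pass 70% of its speed; a pose out of reach is approached as far as the arm can. A call with a gripper value outside its range is refused whole. The fingers move at their own pace and stop on an object; "squeeze" is the grip in N (left out, the last holds). Time passes only in rows, so rows that repeat a pose let the fingers close. It gives the time, the measured TCP pose, the force and the opening at its end, in the units of the state.
- state(): the state, without advancing time (a new reading comes with each control period).
- snapshot(name): name is "scene" or "top" or "wrist"; returns a dict with "pixels" (480x640x3 uint8, blue, green, red), "z_map" (480x640 float32, m along the optical axis (not along the pixel's ray), 0 where there is no reading), "fov_y" (degrees; the focal length in pixels is half the picture's height over the tangent of half this angle, whatever the lens; pixels are square), "cx", "cy" (the principal point, pixels), "rvec" (rotation vector, rad) and "tvec" (3), from world to camera coordinates, as OpenCV has them. Camera axes: x right, y down, z forward; pixel columns grow to the right and rows downward; lengths in m; the calibration is good to about 2 mm. A picture is of the moment at which its call begins.
- job_done(): hands the job in, once; it reports no verdict.
The state is a dict: "time": time; "q": joint angles; "qd": joint speeds; "effort": joint torques, N m; "eef_pos": TCP position; "tool_rot": TCP orientation; "ft_force": force on the tool from outside, world axes, zero at the start; "moment": the same for the moment, N m; "gripper_width": finger opening in m.
Only numpy, scipy, OpenCV 4.12 (cv2) and the standard library are available. Lean on these libraries where they do the work, as an engineer would, in place of code of your own. Each camera call takes 0.05 s, during which the arm holds its last target.

## Working session

There is one attempt and no reset: what is moved stays moved. The work goes in short steps, Python scripts to look and compute and a tool call to move; the robot and the scene stay as the last step left them, time stands still between calls to the robot, and variables do not carry over. Pictures are saved under pics/ and viewed, and the job is handed in when it is done.

Besides the shell and the picture viewer there is one more tool, called after "Call:" as name(argument=value, ...) on one line, values as JSON. move_arm: Moves the arm, as the interface text tells. Its arguments: {"type":"object","properties":{"commands":{"type":"array","items":{"type":"array","items":{"type":"number"}}},"squeeze":{"type":"number"}},"required":["commands"]}

```bash
mkdir -p pics
cat > h.py <<'E'
import numpy as np, cv2
from cell import state, snapshot, job_done, tcp_to_grasp
def cam(s):
    f=240/np.tan(np.radians(s["fov_y"])/2)
    R=cv2.Rodrigues(np.array(s["rvec"],float))[0]; t=np.array(s["tvec"],float).ravel()
    return f,R,t
def ray(s,u,v,z):
    f,R,t=cam(s); d=R.T@np.array([(u-s["cx"])/f,(v-s["cy"])/f,1]); c=-R.T@t
    return c+d*(z-c[2])/d[2]
def cloud(s):
    f,R,t=cam(s); v,u=np.mgrid[:480,:640]; z=s["z_map"]
    P=np.stack([(u-s["cx"])/f*z,(v-s["cy"])/f*z,z],-1)
    W=(P-t)@R; W[z==0]=np.nan
    return W
def proj(s,p):
    f,R,t=cam(s); q=R@np.array(p)+t; return f*q[0]/q[2]+s["cx"],f*q[1]/q[2]+s["cy"]
E
python3 - <<'E'
from h import *
import pickle
S={n:snapshot(n) for n in("scene","top","wrist")}
pickle.dump(S,open('s0.pkl','wb'))
for n in S: cv2.imwrite(f'pics/{n}0.png',S[n]["pixels"]); print(n,S[n]["fov_y"],(-cam(S[n])[1].T@cam(S[n])[2]).round(3))
print(state(),tcp_to_grasp)
E
```

```text
scene 43.99931745548377 [1.377 0.36  0.657]
top 47.720350385144286 [0.403 0.055 1.024]
wrist 62.00850596867121 [0.083 0.522 0.374]
{'time': 0.15, 'q': array([ 1.13898655e+00,  3.42571773e-01,  1.52478227e+00, -2.29665227e-05,
        1.27539555e+00, -1.45973831e-01]), 'qd': array([-0.001469  , -0.00245274, -0.00309251,  0.00013874,  0.00178942,
       -0.00143436]), 'effort': array([ 1.14360450e-03, -4.33913648e+01, -2.46144658e+01, -3.23505665e-04,
        5.76853185e-03, -8.35931473e-06]), 'eef_pos': array([0.14787704, 0.50343816, 0.23078624]), 'tool_rot': array([-4.47408703e-01, -3.10925847e+00,  1.75166022e-03]), 'ft_force': array([-0.24743889, -0.13015368,  0.15008987]), 'moment': array([-0.01825474, -0.00668649,  0.01579854]), 'gripper_width': 0.085459876607434} 0.0187
```

View pics/scene0.png

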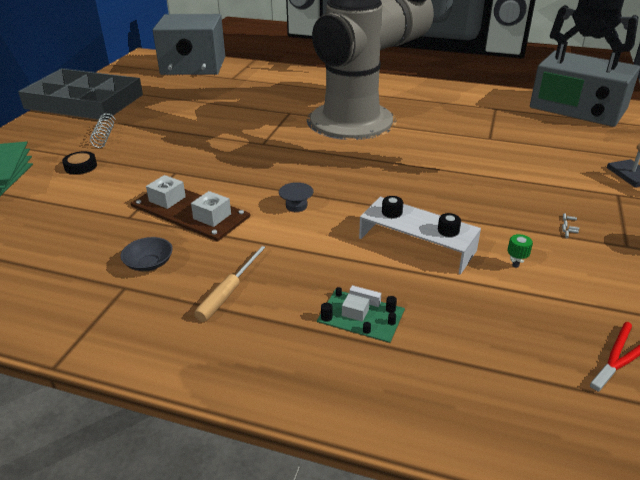

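View pics/top0.png

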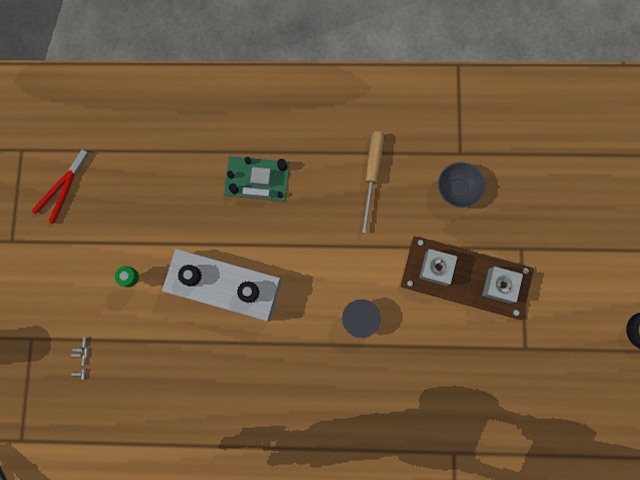

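View pics/wrist0.png

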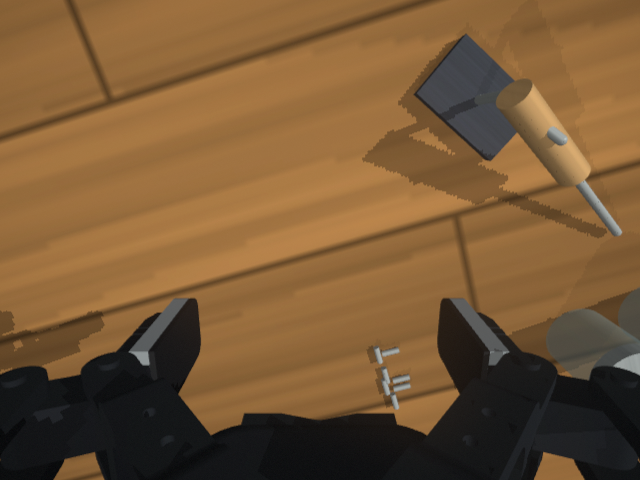

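The top view shows the rack around (220,283), with knobs at (189,275) and (248,292). The jig is around (468,277), with nuts at (438,266) and (504,285). The green look-alike is at (126,276).

Run:
```python
from h import *
import pickle
S=pickle.load(open('s0.pkl','rb'))
s=S["top"]; W=cloud(s); hsv=cv2.cvtColor(s["pixels"],cv2.COLOR_BGR2HSV)
H=W[...,2]
u0=lambda c:None
for n,(u,v) in dict(kA=(189,275),kB=(248,292)).items():
    b=W[v-18:v+18,u-18:u+18]; m=(b[...,2]>0.066)
    print(n,m.sum(),np.nanmedian(b[m],0).round(4),((np.nanmax(b[m],0)+np.nanmin(b[m],0))/2).round(4),np.ptp(b[m],0).round(3))
for n,(u,v) in dict(nL=(438,266),nR=(504,285)).items():
    b=W[v-25:v+25,u-25:u+25]; m=(b[...,2]>0.038)&(b[...,2]<.06)
    pts=b[m]; r=cv2.minAreaRect((pts[:,:2]*1000).astype(np.float32)); print(n,m.sum(),r,np.nanmedian(pts[:,2]))
m=(H>0.04)&(H<0.06); m[:, :150]=0;m[:,300:]=0;m[:230]=0;m[340:]=0
r=cv2.minAreaRect((W[m][:,:2]*1000).astype(np.float32)); print('rack',r,np.nanmedian(W[m][:,2]))
def big(n,x):
    cv2.imwrite(f'pics/{n}.png',x)
p=s["pixels"]
big('jig',cv2.resize(p[225:330,395:545],None,fx=5,fy=5,interpolation=cv2.INTER_CUBIC))
p=S["scene"]["pixels"]
big('jigs',cv2.resize(p[165:245,125:255],None,fx=6,fy=6,interpolation=cv2.INTER_CUBIC))
```

```text
kA 356 [0.501  0.3098 0.0769] [0.5016 0.3113 0.0739] [0.037 0.037 0.014]
kB 356 [0.473  0.2044 0.0768] [0.4738 0.2046 0.074 ] [0.037 0.037 0.016]
nL 720 ((527.3473510742188, -137.18917846679688), (52.50492858886719, 52.47734832763672), 75.5958251953125) 0.044250290634425274
nR 754 ((497.45635986328125, -253.07696533203125), (53.25693893432617, 52.96529006958008), 75.2435531616211) 0.04387443233355424
rack ((487.8196105957031, 258.52423095703125), (201.4900665283203, 79.87992095947266), 75.39852905273438) 0.04893023167784977
```

View pics/jig.png

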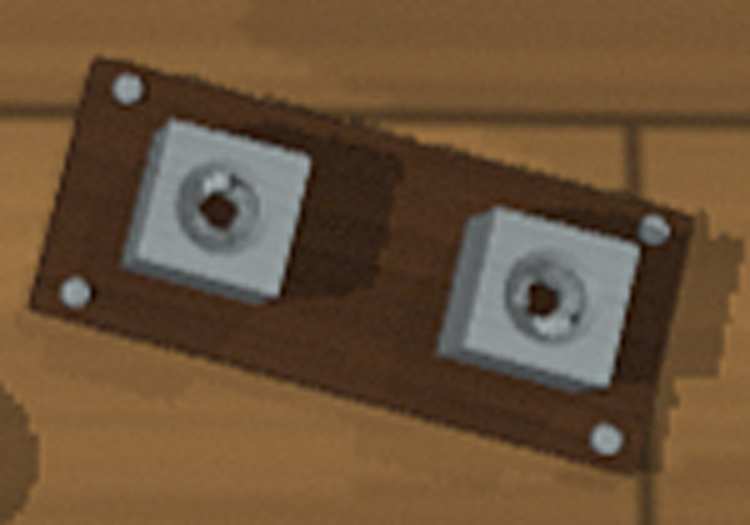

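View pics/jigs.png

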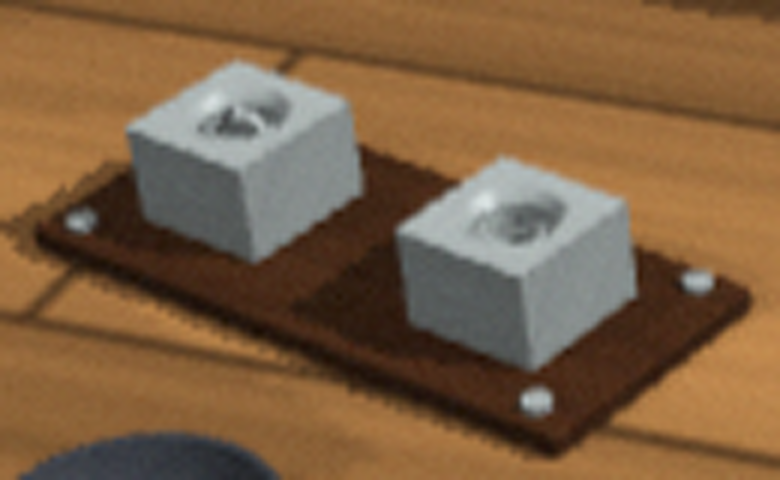

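```bash
cat >> h.py <<'E'
def go(p):
    st=state(); R=cv2.Rodrigues(st["tool_rot"])[0]
    d=R.T@(np.array(p)-st["eef_pos"])*100
    print('t',round(st["time"],2),'tcp',st["eef_pos"].round(4),'toolx yaw',round(np.degrees(np.arctan2(R[1,0],R[0,0])),2),'tilt',np.degrees(R[:2,2]).round(2),'q6',st["q"][5].round(3),'w',round(st["gripper_width"],4),'f',st["ft_force"].round(1),'m',st["moment"].round(2)); print('shift cm',d.round(2))
E
python3 -c "
from h import *
go([.5016,.3113,.15]);go([.5016,.3113,.054])"
```

```text
t 0.15 tcp [0.1479 0.5034 0.2308] toolx yaw 163.62 tilt [-0.03 -0.06] q6 -0.146 w 0.0855 f [-0.2 -0.1  0.2] m [-0.02 -0.01  0.02]
shift cm [-39.36  -8.45   8.08]
t 0.15 tcp [0.1479 0.5034 0.2308] toolx yaw 163.62 tilt [-0.03 -0.06] q6 -0.146 w 0.0855 f [-0.2 -0.1  0.2] m [-0.02 -0.01  0.02]
shift cm [-39.36  -8.44  17.68]
```

Call:
move_arm(commands=[[-39.4,-8.4,6,0,0.75],[-39.4,-8.4,6,0,0.75],[-39.4,-8.4,6,0,0.75],[-39.4,-8.4,6,0,0.75],[-39.4,-8.4,6,0,0.75]], squeeze=40)

```text
time: 0.78
eef_pos: [0.4214, 0.3555, 0.1849]
tool_rot: [-0.447, -3.109, -0.0]
ft_force: [-0.6, 0.9, 0.5]
gripper_width: 0.0641
```

```bash
python3 -c "
from h import *
go([.5016,.3113,.15])"
```

```text
t 0.78 tcp [0.4214 0.3555 0.1849] toolx yaw 163.62 tilt [-0.01  0.01] q6 -0.723 w 0.0641 f [-0.6  0.9  0.5] m [ 0.01 -0.01 -0.01]
shift cm [-8.94 -1.98  3.48]
```

Call:
move_arm(commands=[[-9,-2,3.5,0,0.75],[-9,-2,3.5,0,0.75],[-9,-2,3.5,0,0.75],[-9,-2,3.5,0,0.75]])

```text
time: 1.27
eef_pos: [0.5, 0.3123, 0.1502]
tool_rot: [-0.447, -3.109, 0.0]
ft_force: [-1.3, 1.2, 0.4]
gripper_width: 0.0642
```

```bash
python3 -c "
from h import *
go([.5016,.3113,.054])
s=snapshot('wrist');cv2.imwrite('pics/w1.png',s['pixels'])
s=snapshot('scene');cv2.imwrite('pics/sc1.png',cv2.resize(s['pixels'][100:300,330:540],None,fx=3,fy=3))"
```

```text
t 1.27 tcp [0.5    0.3123 0.1502] toolx yaw 163.62 tilt [-0.05  0.  ] q6 -0.857 w 0.0642 f [-1.3  1.2  0.4] m [ 0.02 -0.03 -0.02]
shift cm [-0.19 -0.05  9.62]
```

View pics/w1.png

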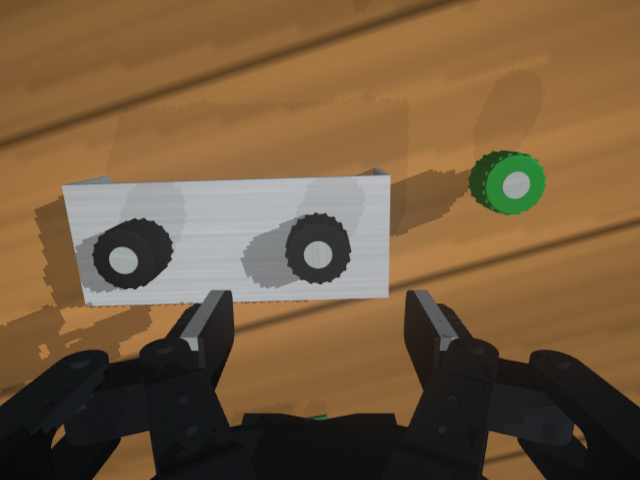

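View pics/sc1.png

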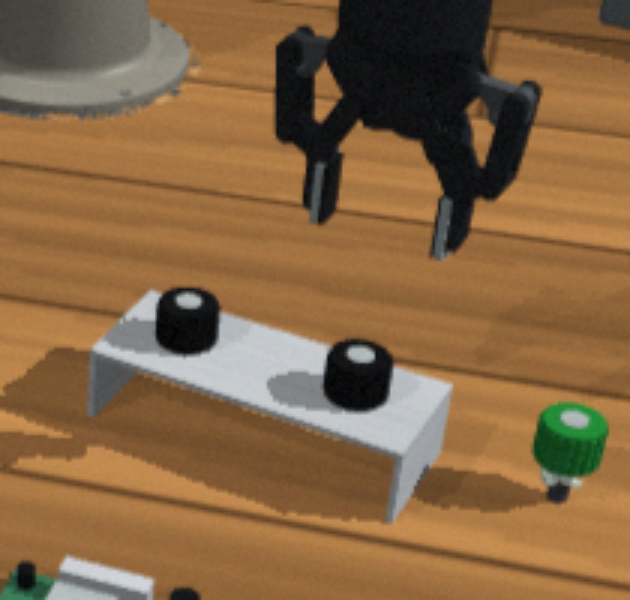

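The wrist view shows a black knob with a light top disc at (318,255), between the fingers. The other knob is at (123,260) and the green one at (515,185). Casting these rays checks the positions.

```bash
python3 -c "
from h import *
s=snapshot('wrist')
print(ray(s,318,255,.078).round(4),ray(s,123,260,.078).round(4))
W=cloud(s);print(W[255,318],W[260,123],W[280,240])
"
```

```text
[0.5017 0.3117 0.078 ] [0.4734 0.2045 0.078 ]
[0.50092481 0.31198976 0.08066087] [0.4732042  0.20495628 0.07885174] [0.51240544 0.25564751 0.05032469]
```

Call:
move_arm(commands=[[-0.1,0,5,0,0.75],[-0.1,0,9.6,0,0.75],[-0.1,0,9.6,0,0.75]])

```text
time: 1.8
eef_pos: [0.4987, 0.3115, 0.0518]
tool_rot: [-0.445, -3.104, 0.006]
ft_force: [1.2, 0.0, 0.4]
gripper_width: 0.0641
```

```bash
python3 -c "
from h import *
go([.5017,.3115,.054])"
```

```text
t 1.8 tcp [0.4987 0.3115 0.0518] toolx yaw 163.69 tilt [-0.36 -0.16] q6 -0.858 w 0.0641 f [1.2 0.  0.4] m [-0.    0.08  0.02]
shift cm [-0.28  0.08 -0.22]
```

Call:
move_arm(commands=[[-0.1,0,0,0,0.75],[-0.1,0,0,0,0.0],[-0.1,0,0,0,0.0],[-0.1,0,0,0,0.0]])

```text
time: 2.3
eef_pos: [0.5035, 0.3121, 0.0565]
tool_rot: [0.447, 3.107, 0.003]
ft_force: [-0.2, -0.1, 6.3]
gripper_width: 0.0345
```

```bash
python3 -c "
from h import *
go([.5017,.3115,.054])"
```

```text
t 2.3 tcp [0.5035 0.3121 0.0565] toolx yaw 163.62 tilt [0.19 0.09] q6 -0.86 w 0.0345 f [-0.2 -0.1  6.3] m [-0.01  0.17  0.04]
shift cm [ 0.16 -0.11  0.25]
```

Call:
move_arm(commands=[[0,0,-6,0,0],[0,0,-12,0,0],[-6,0,-18,0,0],[-10,0,-22,0,0],[-10,0,-22,0,0]])

```text
time: 2.92
eef_pos: [0.6014, 0.2823, 0.2789]
tool_rot: [0.449, 3.102, 0.005]
ft_force: [-0.8, -0.0, -1.6]
gripper_width: 0.0347
```

```bash
python3 -c "
from h import *
go([.5017,.3115,.054])
s=snapshot('scene'); u,v=map(int,proj(s,state()['eef_pos']));print(u,v)
cv2.imwrite('pics/sc2.png',cv2.resize(s['pixels'][v-60:v+60,u-60:u+60],None,fx=5,fy=5,interpolation=cv2.INTER_CUBIC))"
```

```text
t 2.92 tcp [0.6014 0.2823 0.2789] toolx yaw 163.51 tilt [0.44 0.13] q6 -0.959 w 0.0347 f [-0.8 -0.  -1.6] m [ 0.05  0.01 -0.  ]
shift cm [10.54 -0.13 22.42]
435 135
```

View pics/sc2.png

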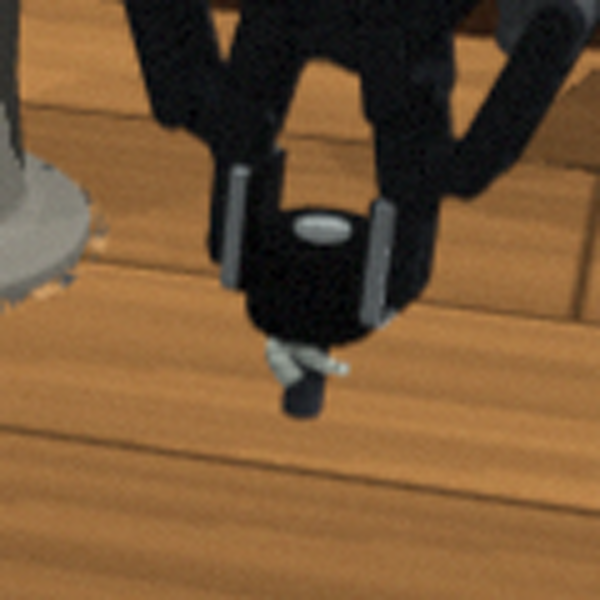

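The gripped screw shows at crop (315,350): dark knob, white ribs, and a pilot ending at (300,410). The ribs appear to climb to the left, but I want a closer view to be sure.

Call:
move_arm(commands=[[-6,0,-6,0,0],[-10,0,-12,0,0],[-14,0,-18,0,0],[-16,0,-22,0,0],[-16,0,-22,0,0]])

```text
time: 3.6
eef_pos: [0.6916, 0.2237, 0.4352]
tool_rot: [0.444, 3.082, 0.023]
ft_force: [1.3, -0.3, -0.8]
gripper_width: 0.034
```

```bash
cat > look.py <<'E'
from h import *
import sys
go([.5,.3,.2])
s=snapshot('scene'); u,v=map(int,proj(s,state()['eef_pos']));print(u,v)
v=max(v,45)
cv2.imwrite(f'pics/{sys.argv[1]}.png',cv2.resize(s['pixels'][v-45:v+45,u-50:u+50],None,fx=6,fy=6,interpolation=cv2.INTER_CUBIC))
E
python3 look.py sc3
```

```text
t 3.6 tcp [0.6916 0.2237 0.4352] toolx yaw 163.59 tilt [1.71 0.6 ] q6 -1.076 w 0.034 f [ 1.3 -0.3 -0.8] m [ 0.01 -0.02  0.04]
shift cm [21.14  1.48 23.02]
386 36
```

View pics/sc3.png

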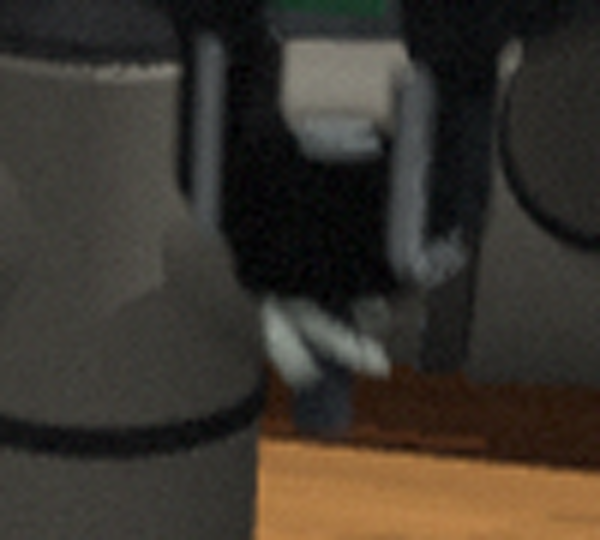

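The ribs run from upper left to lower right, so they climb to the left: this is the left-hand screw. One rib's lower end is at crop (382,370), near the right edge, and another at about (300,387). I'll retreat from the reach limit, turn, and view again to refine the phase.

Call:
move_arm(commands=[[4,0,4,0.18,0],[8,0,8,0.36,0],[10,0,10,0.54,0],[10,0,10,0.72,0],[10,0,10,0.72,0]])

```text
time: 4.28
eef_pos: [0.5971, 0.2548, 0.3359]
tool_rot: [1.505, 2.726, 0.046]
ft_force: [0.3, -0.2, -0.1]
gripper_width: 0.0348
```

```bash
python3 look.py sc4
```

```text
t 4.28 tcp [0.5971 0.2548 0.3359] toolx yaw 122.18 tilt [2.15 0.73] q6 -0.277 w 0.0348 f [ 0.3 -0.2 -0.1] m [ 0.03  0.03 -0.01]
shift cm [ 9.12 -6.33 13.27]
420 93
```

View pics/sc4.png

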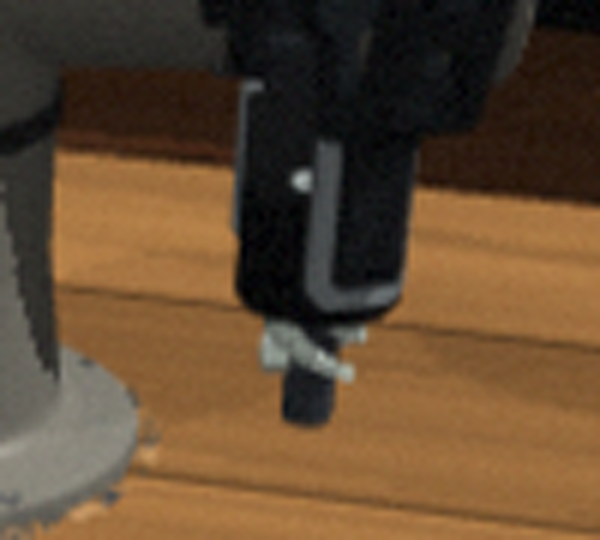

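The view shows the ribs again, with one lower end at (350,372) and another at (268,362). However, a 2.2° tool tilt has appeared, so I'll wait a few rows to see whether it is lag.

Call:
move_arm(commands=[[0,0,0,0,0],[0,0,0,0,0],[0,0,0,0,0]])

```text
time: 4.7
eef_pos: [0.5995, 0.2537, 0.3353]
tool_rot: [1.5, 2.73, 0.044]
ft_force: [1.1, -0.6, -0.9]
gripper_width: 0.0348
```

```bash
python3 look.py sc5;python3 -c "
from h import *
print(state())"
```

```text
t 4.7 tcp [0.5995 0.2537 0.3353] toolx yaw 122.42 tilt [2.1  0.69] q6 -0.284 w 0.0348 f [ 1.1 -0.6 -0.9] m [-0.04  0.01 -0.  ]
shift cm [ 9.37 -6.41 13.21]
419 95
{'time': 4.75, 'q': array([ 2.81977278e-01,  5.21455460e-01,  9.62595647e-01,  1.31924133e-03,
        1.61922827e+00, -2.83673283e-01]), 'qd': array([-0.00061422,  0.00178044,  0.00285688,  0.0004795 ,  0.00050212,
        0.00757375]), 'effort': array([ 6.19345182e-02, -5.54512668e+01, -2.73653591e+01,  9.81791702e-03,
       -1.82560310e-01, -1.63699442e-02]), 'eef_pos': array([0.59946874, 0.25363528, 0.33511591]), 'tool_rot': array([1.50036728, 2.72997592, 0.04361703]), 'ft_force': array([-0.67336136,  0.40646195, -0.41685896]), 'moment': array([-0.03572636, -0.00333971, -0.00868484]), 'gripper_width': 0.03472316227200701}
```

View pics/sc5.png

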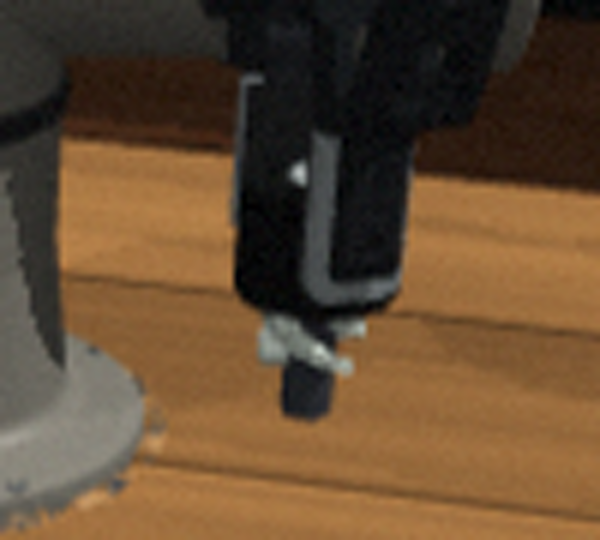

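The tilt is baked into the commanded pose, from pushing at the reach limit. I'll try undoing it at the inner reach limit, which should tilt the tool the other way, while turning toward the wanted yaw of about -20°.

```bash
python3 -c "
from h import *
go([.36,.10,.32])"
```

```text
t 4.75 tcp [0.5995 0.2536 0.3351] toolx yaw 122.4 tilt [2.09 0.68] q6 -0.284 w 0.0347 f [-0.7  0.4 -0.4] m [-0.04 -0.   -0.01]
shift cm [ -0.12 -28.49   0.46]
```

Call:
move_arm(commands=[[0,-6,0.5,0.18,0],[0,-12,0.5,0.36,0],[0,-18,0.5,0.54,0],[0,-24,0.5,0.72,0],[0,-28,0.5,0.9,0]])

```text
time: 5.38
eef_pos: [0.3611, 0.1029, 0.32]
tool_rot: [2.556, 1.806, 0.058]
ft_force: [1.2, 0.1, 0.2]
gripper_width: 0.0346
```

```bash
python3 -c "
from h import *
go([.30,.05,.30]); print(state()['q'].round(3))"
```

```text
t 5.38 tcp [0.3611 0.1029 0.32  ] toolx yaw 70.5 tilt [2.12 0.67] q6 0.404 w 0.0346 f [1.2 0.1 0.2] m [-0.02 -0.01 -0.02]
shift cm [-7.07 -4.05  1.71]
[ 0.065 -0.03   1.731  0.009  1.402  0.404]
```

Call:
move_arm(commands=[[-3,-1.7,0,0.18,0],[-6,-3.5,0,0.36,0],[-6,-3.5,0,0.54,0]])

```text
time: 5.75
eef_pos: [0.3092, 0.0578, 0.3178]
tool_rot: [2.955, 1.059, 0.061]
ft_force: [-0.2, 0.6, -0.3]
gripper_width: 0.0345
```

```bash
python3 -c "
from h import *
go([.24,.03,.30]); print(state()['q'].round(3))"
```

```text
t 5.75 tcp [0.3092 0.0578 0.3178] toolx yaw 39.46 tilt [2.15 0.64] q6 0.805 w 0.0345 f [-0.2  0.6 -0.3] m [ 0.01 -0.01 -0.03]
shift cm [-7.16 -2.27  1.48]
[-0.075 -0.156  1.848  0.014  1.413  0.805]
```

Call:
move_arm(commands=[[-2,-0.6,-4,0,0],[-3,-1,-9,0,0],[-4,-1,-13,0,0],[-5,-1.5,-15,0,0],[-5,-1.5,-15,0,0]])

```text
time: 6.38
eef_pos: [0.2572, 0.0362, 0.4664]
tool_rot: [2.95, 1.069, 0.065]
ft_force: [0.3, -0.1, -0.9]
gripper_width: 0.0346
```

```bash
python3 -c "
from h import *
go([.24,.03,.30]); print(state()['q'].round(3))"
```

```text
t 6.38 tcp [0.2572 0.0362 0.4664] toolx yaw 39.86 tilt [2.3  0.63] q6 0.699 w 0.0346 f [ 0.3 -0.1 -0.9] m [ 0.01 -0.03 -0.05]
shift cm [-2.34 -0.91 16.55]
[-0.182 -0.283  1.546  0.019  1.841  0.699]
```

```bash
python3 -c "
from h import *
import pickle
s=pickle.load(open('s0.pkl','rb'))['top']
print(ray(s,438.6,266.6,.046),ray(s,504.2,284.5,.046))
go([.49,-.13,.22])"
```

```text
[ 0.52694602 -0.13541807  0.046     ] [ 0.49659979 -0.25132583  0.046     ]
t 6.38 tcp [0.2572 0.0362 0.4664] toolx yaw 39.86 tilt [2.3  0.63] q6 0.699 w 0.0346 f [ 0.3 -0.1 -0.9] m [ 0.01 -0.03 -0.05]
shift cm [ 6.28 27.25 25.37]
```

Call:
move_arm(commands=[[1,6,3,0.18,0],[2,11,7,0.36,0],[3,16,11,0.54,0],[4,20,15,0.72,0],[5,24,19,0.9,0]])

```text
time: 7.0
eef_pos: [0.4568, -0.1142, 0.2777]
tool_rot: [-3.108, 0.328, -0.052]
ft_force: [-0.1, -0.5, -0.0]
gripper_width: 0.0349
```

```bash
python3 -c "
from h import *
go([.49,-.13,.18])
s=snapshot('wrist');cv2.imwrite('pics/w2.png',s['pixels'])"
```

```text
t 7.0 tcp [ 0.4568 -0.1142  0.2777] toolx yaw -12.06 tilt [1.99 0.72] q6 1.35 w 0.0349 f [-0.1 -0.5 -0. ] m [ 0.03 -0.02  0.  ]
shift cm [3.27 1.05 9.85]
```

View pics/w2.png

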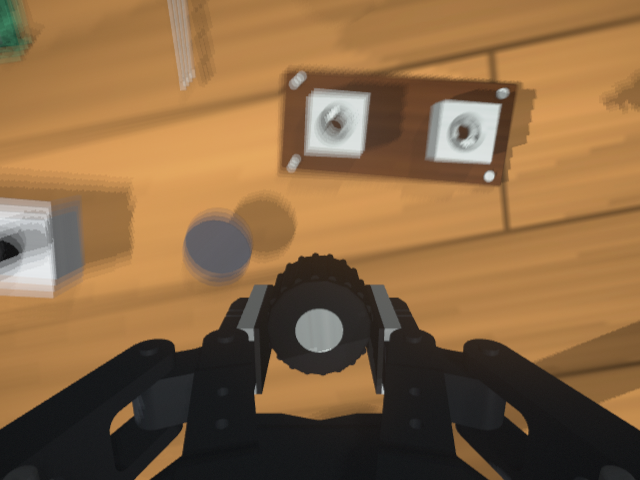

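The wrist view is motion-blurred. It shows the jig at (400,125), with nut_left at (337,123) and nut_right at (465,132). I'll move lower and hold still.

Call:
move_arm(commands=[[0,-3,5,0,0],[-1,-6,10,0.1,0],[-1,-6,10,0.1,0],[-1,-6,10,0.1,0]])

```text
time: 7.55
eef_pos: [0.4624, -0.0518, 0.1816]
tool_rot: [-3.089, 0.471, -0.054]
ft_force: [0.6, -0.1, 0.2]
gripper_width: 0.034
```

```bash
python3 -c "
from h import *
go([.527,-.1365,.12])
s=snapshot('wrist');cv2.imwrite('pics/w3.png',s['pixels'])"
```

```text
t 7.55 tcp [ 0.4624 -0.0518  0.1816] toolx yaw -17.35 tilt [2.09 0.65] q6 1.57 w 0.034 f [ 0.6 -0.1  0.2] m [ 0.02  0.01 -0.03]
shift cm [8.49 6.3  6.3 ]
```

View pics/w3.png

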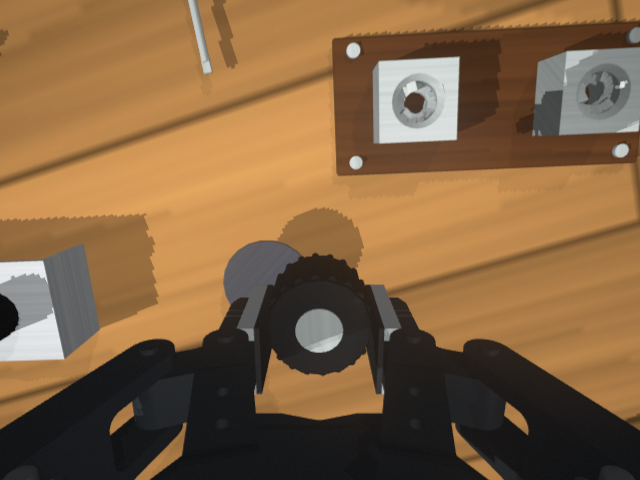

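Call:
move_arm(commands=[[1,6,2,0,0],[2,12,4,0,0],[2,12,4,0,0],[2,12,4,0,0]])

```text
time: 8.1
eef_pos: [0.447, -0.1726, 0.1404]
tool_rot: [-3.088, 0.476, -0.056]
ft_force: [0.6, 0.4, 0.0]
gripper_width: 0.0347
```

```bash
python3 -c "
from h import *
go([.527,-.1365,.12])
s=snapshot('wrist');p=s['pixels']
q=[]
for X in([.527,-.1365,.046],[.497,-.252,.046]):
  u,v=proj(s,X);print(u,v);u=int(u);v=int(v);a=p[max(v-50,0):v+50,max(0,u-50):u+50];q.append(cv2.resize(a,(390,390),interpolation=cv2.INTER_CUBIC))
cv2.imwrite('pics/w4.png',np.hstack(q))"
```

```text
t 8.1 tcp [ 0.447  -0.1726  0.1404] toolx yaw -17.55 tilt [2.17 0.62] q6 1.309 w 0.0347 f [0.6 0.4 0. ] m [ 0.04 -0.02 -0.  ]
shift cm [ 6.47 -5.8   2.38]
221.62907348955116 134.49072224784715
427.536434936755 123.15553060866485
```

View pics/w4.png

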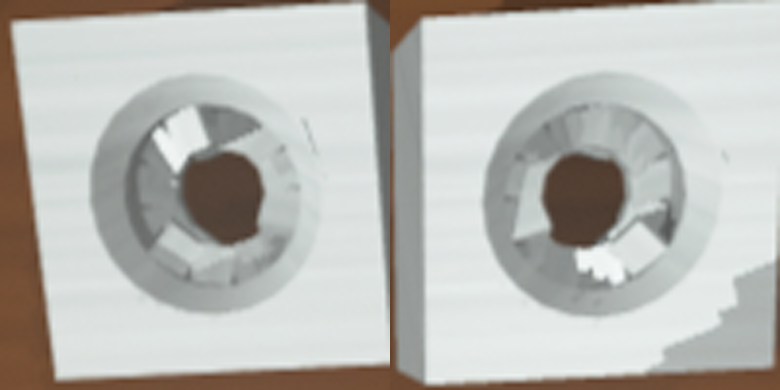

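The crops show both bores. The chamfer centres lie 3–4 px right of my predictions, so I'm correcting y by about -1 mm. The rib hand can't be read from this, so I'll try the left-hand screw in nut_left.

```bash
python3 -c "
from h import *
go([.5265,-.1375,.10])"
```

```text
t 8.15 tcp [ 0.4471 -0.1718  0.1405] toolx yaw -17.47 tilt [2.17 0.63] q6 1.309 w 0.0346 f [ 0.5  0.6 -0.4] m [-0.01  0.07 -0.04]
shift cm [ 6.41 -5.56  4.38]
```

Call:
move_arm(commands=[[4,-3.5,1,0,0],[6.4,-5.6,3,0.035,0],[6.4,-5.6,4.4,0.035,0],[6.4,-5.6,4.4,0.035,0]])

```text
time: 8.65
eef_pos: [0.525, -0.1356, 0.0981]
tool_rot: [-3.079, 0.524, -0.049]
ft_force: [-1.0, 0.4, -1.4]
gripper_width: 0.0347
```

```bash
python3 -c "
from h import *
go([.5265,-.1375,.07])
s=snapshot('scene');cv2.imwrite('pics/sc6.png',cv2.resize(s['pixels'][110:250,100:280],None,fx=4.4,fy=4.2,interpolation=cv2.INTER_CUBIC))"
```

```text
t 8.65 tcp [ 0.525  -0.1356  0.0981] toolx yaw -19.33 tilt [1.94 0.73] q6 1.481 w 0.0347 f [-1.   0.4 -1.4] m [-0.02  0.05  0.01]
shift cm [0.13 0.19 2.81]
```

View pics/sc6.png

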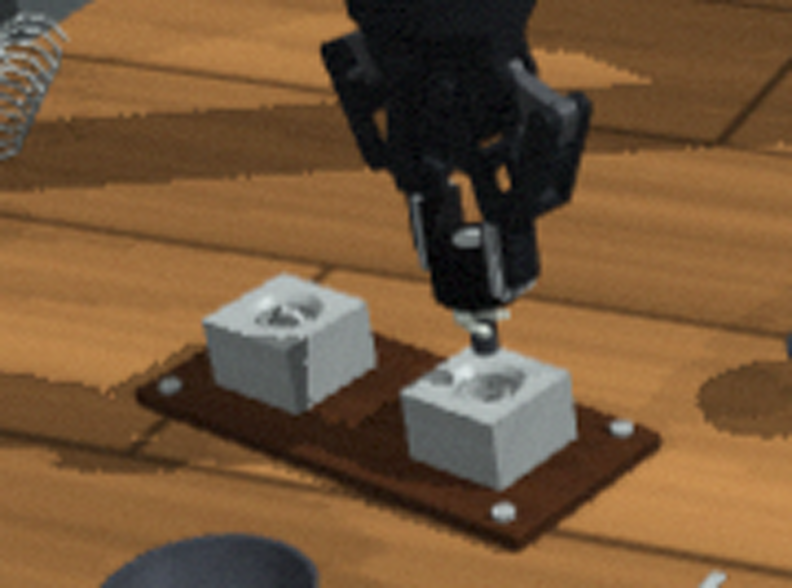

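The screw hangs over nut_left, with its tip at (485,350) above the bore at (495,382). Lowering now.

Call:
move_arm(commands=[[0.1,0.1,1,0,0],[0.1,0.1,2,0,0],[0.1,0.1,2.6,0,0],[0.1,0.1,2.6,0,0]])

```text
time: 9.2
eef_pos: [0.5267, -0.1377, 0.0719]
tool_rot: [-3.078, 0.528, -0.049]
ft_force: [-1.1, -0.4, -2.2]
gripper_width: 0.0348
```

```bash
python3 -c "
from h import *
go([.5265,-.1375,.06])"
```

```text
t 9.2 tcp [ 0.5267 -0.1377  0.0719] toolx yaw -19.47 tilt [1.96 0.71] q6 1.479 w 0.0348 f [-1.1 -0.4 -2.2] m [-0.04  0.34  0.01]
shift cm [-0.06  0.01  1.19]
```

Call:
move_arm(commands=[[0,0,0.3,0,0],[0,0,0.5,0,0],[0,0,0.5,0,0]])

```text
time: 9.57
eef_pos: [0.5272, -0.1378, 0.0675]
tool_rot: [-3.079, 0.527, -0.051]
ft_force: [-4.3, -1.3, 0.3]
gripper_width: 0.0346
```

Call:
move_arm(commands=[[0,0,0.2,0,0],[0,0,0.4,0,0],[0,0,0.4,0,0]])

```text
time: 9.95
eef_pos: [0.5273, -0.1376, 0.0635]
tool_rot: [-3.079, 0.527, -0.051]
ft_force: [-4.2, -1.4, 0.3]
gripper_width: 0.0348
```

Call:
move_arm(commands=[[-0.1,0,0.1,0,0],[-0.1,0,0.3,0,0],[-0.1,0,0.3,0,0]])

```text
time: 10.32
eef_pos: [0.5271, -0.1373, 0.0607]
tool_rot: [-3.079, 0.527, -0.053]
ft_force: [-3.4, -0.7, 1.5]
gripper_width: 0.0347
```

Call:
move_arm(commands=[[0,0,0.2,0,0],[0,0,0.3,0,0],[0,0,0.3,0,0]])

```text
time: 10.7
eef_pos: [0.5284, -0.1377, 0.0599]
tool_rot: [-3.079, 0.527, -0.059]
ft_force: [-5.8, 0.3, 18.4]
gripper_width: 0.0347
```

Contact came at tcp z ≈ 0.060, about 7 mm above home. Now winding anticlockwise (negative tool turn).

Call:
move_arm(commands=[[0,0,0.0,-0.1,0],[0,0,0.05,-0.2,0],[0,0,0.1,-0.3,0],[0,0,0.15,-0.4,0],[0,0,0.15,-0.4,0]])

```text
time: 11.32
eef_pos: [0.5282, -0.1382, 0.0582]
tool_rot: [-3.131, -0.097, -0.062]
ft_force: [-7.1, -2.9, 16.4]
gripper_width: 0.0346
```

```bash
python3 -c "
from h import *
go([.5265,-.1375,.06])"
```

```text
t 11.32 tcp [ 0.5282 -0.1382  0.0582] toolx yaw 3.55 tilt [2.26 0.55] q6 1.076 w 0.0346 f [-7.1 -2.9 16.4] m [-0.36  1.24 -0.03]
shift cm [-0.16 -0.09 -0.18]
```

Call:
move_arm(commands=[[0,0,0.05,-0.12,0],[0,0,0.1,-0.24,0],[0,0,0.17,-0.36,0],[0,0,0.25,-0.5,0],[0,0,0.25,-0.5,0]])

```text
time: 11.95
eef_pos: [0.5282, -0.1384, 0.056]
tool_rot: [3.016, 0.871, 0.063]
ft_force: [-8.7, -3.3, 19.9]
gripper_width: 0.0346
```

```bash
python3 -c "
from h import *
go([.5265,-.1375,.06])"
```

```text
t 11.95 tcp [ 0.5282 -0.1384  0.056 ] toolx yaw 32.25 tilt [2.25 0.54] q6 0.576 w 0.0346 f [-8.7 -3.3 19.9] m [-0.44  1.45  0.08]
shift cm [-0.08 -0.16 -0.41]
```

Call:
move_arm(commands=[[-0.05,0,0.07,-0.15,0],[-0.05,0,0.14,-0.3,0],[-0.05,0,0.21,-0.45,0],[-0.05,0,0.28,-0.6,0],[-0.05,0,0.28,-0.6,0]])

```text
time: 12.58
eef_pos: [0.5281, -0.1387, 0.0532]
tool_rot: [2.613, 1.717, 0.06]
ft_force: [-8.7, -3.4, 20.3]
gripper_width: 0.0348
```

```bash
python3 -c "
from h import *
go([.5265,-.1375,.06])
s=snapshot('scene');cv2.imwrite('pics/sc7.png',cv2.resize(s['pixels'][110:250,100:280],None,fx=4.4,fy=4.2,interpolation=cv2.INTER_CUBIC))"
```

```text
t 12.57 tcp [ 0.5281 -0.1387  0.0532] toolx yaw 66.64 tilt [2.28 0.53] q6 -0.025 w 0.0348 f [-8.7 -3.4 20.3] m [-0.49  1.44  0.05]
shift cm [ 0.06 -0.17 -0.68]
```

View pics/sc7.png

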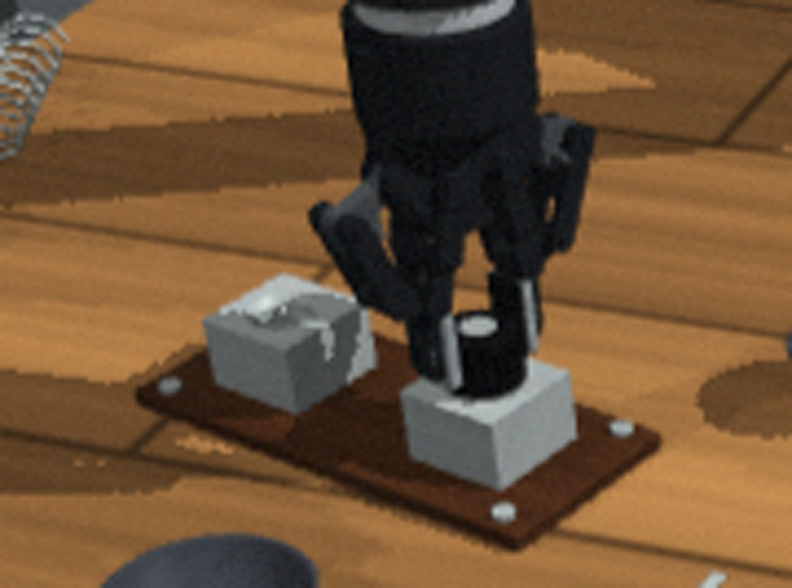

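The knob is almost on nut_left, so this is its nut. A final turn follows.

Call:
move_arm(commands=[[-0.05,0,0.05,-0.15,0],[-0.05,0,0.08,-0.3,0],[-0.05,0,0.08,-0.4,0],[-0.05,0,0.08,-0.4,0]])

```text
time: 13.12
eef_pos: [0.5283, -0.1389, 0.0526]
tool_rot: [2.215, 2.196, 0.055]
ft_force: [-5.7, -2.4, 18.6]
gripper_width: 0.0348
```

```bash
python3 -c "
from h import *
go([.5265,-.1375,.06])"
```

```text
t 13.12 tcp [ 0.5283 -0.1389  0.0526] toolx yaw 89.51 tilt [2.32 0.54] q6 -0.426 w 0.0348 f [-5.7 -2.4 18.6] m [-0.16  1.4   0.03]
shift cm [ 0.15 -0.16 -0.75]
```

Call:
move_arm(commands=[[0,0,0.02,-0.15,0],[0,0,0.02,-0.3,0],[0,0,0.02,-0.3,0]])

```text
time: 13.5
eef_pos: [0.5285, -0.1395, 0.052]
tool_rot: [1.858, 2.498, 0.049]
ft_force: [-4.1, -4.2, 16.1]
gripper_width: 0.0347
```

Call:
move_arm(commands=[[0,0,-0.2,0,0],[0,0,-0.2,0,0.7],[0,0,-0.2,0,0.7],[0,0,-3,0,0.7],[0,0,-7,0,0.7]])

```text
time: 14.12
eef_pos: [0.5237, -0.1382, 0.1195]
tool_rot: [1.865, 2.503, 0.048]
ft_force: [-0.4, 0.3, -0.4]
gripper_width: 0.0597
```

Call:
move_arm(commands=[[0,-6,-2,0,0.7],[0,-12,-4,0,0.7],[0,-16,-6,0,0.7],[0,-20,-6,0,0.7],[0,-20,-6,0,0.7]])

```text
time: 14.75
eef_pos: [0.329, -0.1968, 0.1725]
tool_rot: [1.867, 2.498, 0.048]
ft_force: [0.9, -1.1, 1.2]
gripper_width: 0.0601
```

```bash
python3 -c "
from h import *
go([.473,.2045,.15])
s=snapshot('scene');cv2.imwrite('pics/sc8.png',cv2.resize(s['pixels'][110:250,100:280],None,fx=4.4,fy=4.2,interpolation=cv2.INTER_CUBIC))
t=snapshot('top');cv2.imwrite('pics/t8.png',t['pixels'])
for c in (t,s):
  W=cloud(c); m=(W[...,2]>.058)&(abs(W[...,0]-.527)<.03)&(abs(W[...,1]+.137)<.03); b=W[m]
  if len(b): print(len(b),np.percentile(b[:,2],[50,80,95]),b.min(0),b.max(0))
  W=cloud(c); m=(W[...,2]>.058)&(abs(W[...,0]-.473)<.025)&(abs(W[...,1]-.2045)<.025); b=W[m]
  if len(b): print('ref rack knob .078',len(b),np.percentile(b[:,2],[50,80,95]))
"
```

```text
t 14.75 tcp [ 0.329  -0.1968  0.1725] toolx yaw 106.46 tilt [2.09 0.66] q6 -1.076 w 0.0601 f [ 0.9 -1.1  1.2] m [0.05 0.06 0.02]
shift cm [34.4  25.07  3.23]
373 [0.07266559 0.07400652 0.07575758] [ 0.50860402 -0.15607764  0.05807434] [ 0.54617473 -0.11879409  0.07903306]
ref rack knob .078 365 [0.07680934 0.07827876 0.07974059]
295 [0.07230779 0.07445007 0.07577404] [ 0.50815172 -0.15650131  0.05834762] [ 0.54798614 -0.11638898  0.07714302]
ref rack knob .078 356 [0.07610921 0.07836887 0.0797559 ]
```

View pics/sc8.png

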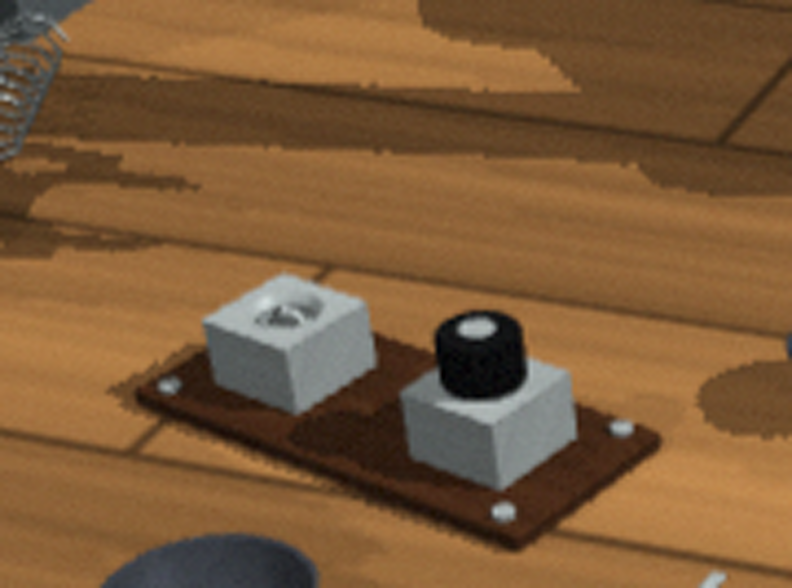

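View pics/t8.png

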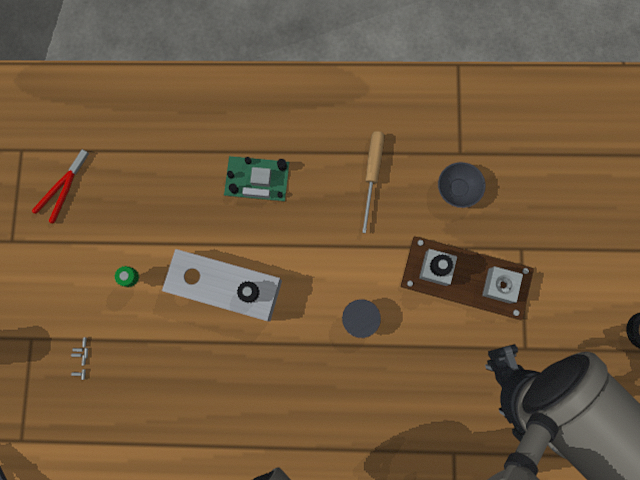

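nut_left's knob stands 4.1 mm below the rack knob's height, i.e. top at 0.074, so that screw is home. In the top view the bystanders haven't moved. Next is the second screw, at (0.473, 0.2045).

Call:
move_arm(commands=[[5,3.5,0,0,0.7],[10,7.2,1,0,0.7],[15,11,1.5,0,0.7],[20,14.5,2,0,0.7],[25,18.2,2.5,0,0.7]])

```text
time: 15.48
eef_pos: [0.4353, 0.0986, 0.1541]
tool_rot: [1.861, 2.502, 0.049]
ft_force: [1.7, -0.8, -0.4]
gripper_width: 0.0596
```

```bash
python3 -c "
from h import *
go([.473,.2045,.13])"
```

```text
t 15.47 tcp [0.4353 0.0986 0.1541] toolx yaw 106.72 tilt [2.11 0.69] q6 -0.256 w 0.0596 f [ 1.7 -0.8 -0.4] m [-0.01 -0.03  0.01]
shift cm [9.05 6.56 2.68]
```

Call:
move_arm(commands=[[5,3.5,0,0,0.7],[9.05,6.55,1.5,0,0.7],[9.05,6.55,2.5,0,0.7],[9.05,6.55,2.5,0,0.7]])

```text
time: 15.98
eef_pos: [0.471, 0.2015, 0.1306]
tool_rot: [1.863, 2.504, 0.045]
ft_force: [0.4, -0.6, 0.3]
gripper_width: 0.0596
```

```bash
python3 -c "
from h import *
go([.4735,.2047,.056])"
```

```text
t 15.97 tcp [0.471  0.2015 0.1306] toolx yaw 106.72 tilt [1.89 0.63] q6 -0.04 w 0.0596 f [ 0.4 -0.6  0.3] m [-0.02 -0.   -0.04]
shift cm [0.23 0.07 7.46]
```

Call:
move_arm(commands=[[0.1,0.05,4,0,0.7],[0.1,0.05,7,0,0.7],[0.1,0.05,7.4,0,0.7],[0.1,0.05,7.4,0,0.7]])

```text
time: 16.48
eef_pos: [0.4754, 0.2025, 0.0589]
tool_rot: [1.865, 2.5, 0.049]
ft_force: [0.2, 0.2, -0.5]
gripper_width: 0.0595
```

```bash
python3 -c "
from h import *
go([.4735,.2047,.056])"
```

```text
t 16.48 tcp [0.4754 0.2025 0.0589] toolx yaw 106.56 tilt [2.12 0.69] q6 -0.038 w 0.0595 f [ 0.2  0.2 -0.5] m [0.02 0.06 0.01]
shift cm [ 0.26 -0.13  0.29]
```

Call:
move_arm(commands=[[0.25,-0.1,0.25,0,0.7],[0.25,-0.1,0.25,0,0],[0.25,-0.1,0.25,0,0],[0.25,-0.1,0.25,0,0]])

```text
time: 16.98
eef_pos: [0.4735, 0.2053, 0.0565]
tool_rot: [1.863, 2.501, 0.05]
ft_force: [-1.9, -1.0, 5.4]
gripper_width: 0.0345
```

```bash
python3 -c "
from h import *
go([.60,.25,.335])"
```

```text
t 16.98 tcp [0.4735 0.2053 0.0565] toolx yaw 106.63 tilt [2.13 0.69] q6 -0.033 w 0.0345 f [-1.9 -1.   5.4] m [-0.11  0.33 -0.01]
shift cm [  0.69  14.48 -27.31]
```

Call:
move_arm(commands=[[0,0,-6,0,0],[0,4,-12,-0.18,0],[0.3,8,-18,-0.36,0],[0.5,12,-23,-0.54,0],[0.7,14.5,-27,-0.72,0]])

```text
time: 17.6
eef_pos: [0.5982, 0.2493, 0.3283]
tool_rot: [0.852, 2.991, 0.033]
ft_force: [1.3, 1.1, -0.9]
gripper_width: 0.0348
```

Call:
move_arm(commands=[[0,0,0,0,0],[0,0,0,0,0]])

```text
time: 17.85
eef_pos: [0.5969, 0.2489, 0.3249]
tool_rot: [0.863, 2.99, 0.031]
ft_force: [0.4, -0.0, -0.6]
gripper_width: 0.0347
```

```bash
python3 look.py sc9
```

```text
t 17.85 tcp [0.5969 0.2489 0.3249] toolx yaw 147.79 tilt [1.94 0.64] q6 -0.733 w 0.0347 f [ 0.4 -0.  -0.6] m [-0.01 -0.02 -0.02]
shift cm [11.21 -1.18 12.21]
415 101
```

View pics/sc9.png

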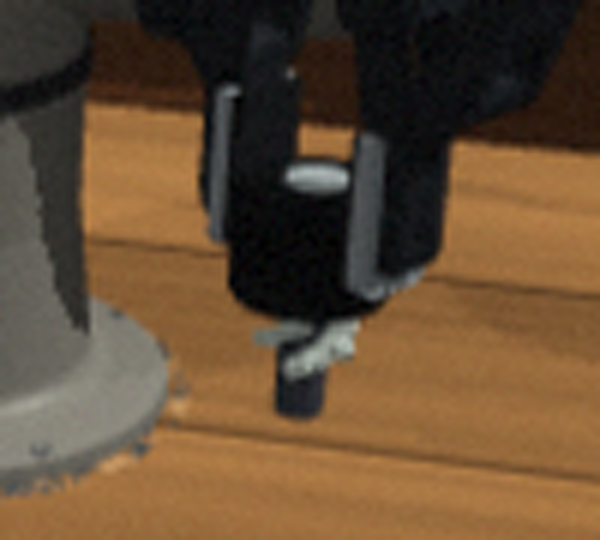

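The ribs climb to the right, so this is the right-hand screw. The front rib's lower end is at (292,370), giving an azimuth of about -2°. The tool yaw wanted at the nut is about 195°.

```bash
python3 -c "
from h import *
go([.4965,-.253,.17])"
```

```text
t 17.9 tcp [0.5965 0.2488 0.3243] toolx yaw 147.8 tilt [1.85 0.61] q6 -0.733 w 0.0348 f [ 0.2  0.4 -1.4] m [-0.05 -0.    0.04]
shift cm [-17.94 -48.19  14.56]
```

Call:
move_arm(commands=[[-2,-5.5,1,-0.17,0],[-4,-11,3,-0.34,0],[-6,-16,5,-0.51,0],[-8,-21.5,6.5,-0.68,0],[-10,-27,8,-0.83,0]])

```text
time: 18.52
eef_pos: [0.5393, -0.033, 0.2388]
tool_rot: [-0.424, 3.078, 0.012]
ft_force: [1.5, 0.1, -0.8]
gripper_width: 0.0347
```

```bash
python3 -c "
from h import *
go([.4965,-.253,.15])"
```

```text
t 18.52 tcp [ 0.5393 -0.033   0.2388] toolx yaw -164.31 tilt [1.89 0.71] q6 -2.065 w 0.0347 f [ 1.5  0.1 -0.8] m [ 0.01 -0.02  0.02]
shift cm [ 10.38 -20.04   8.46]
```

Call:
move_arm(commands=[[2.6,-5,1,0,0],[5.2,-10,2.5,0,0],[7.8,-15,5,0,0],[10.4,-20,8,0,0],[10.4,-20,8.4,0,0]])

```text
time: 19.15
eef_pos: [0.4942, -0.2529, 0.149]
tool_rot: [-0.408, 3.083, 0.017]
ft_force: [-0.4, 0.4, -0.7]
gripper_width: 0.0348
```

Call:
move_arm(commands=[[0,0,0,0,0],[0,0,0,0,0]])

```text
time: 19.4
eef_pos: [0.4981, -0.2499, 0.1531]
tool_rot: [-0.419, 3.075, 0.01]
ft_force: [-0.1, 0.2, -0.9]
gripper_width: 0.0348
```

```bash
python3 -c "
from h import *
go([.4962,-.2535,.10])"
```

```text
t 19.4 tcp [ 0.4981 -0.2499  0.1531] toolx yaw -164.5 tilt [2.09 0.67] q6 -2.477 w 0.0348 f [-0.1  0.2 -0.9] m [ 0.03  0.04 -0.03]
shift cm [ 0.48 -0.31  5.3 ]
```

Call:
move_arm(commands=[[0.4,-0.3,3,0,0],[0.4,-0.3,5.3,0,0],[0.4,-0.3,7,0,0],[0.4,-0.3,7.8,0,0],[0.4,-0.3,7.8,0,0]])

```text
time: 20.02
eef_pos: [0.4976, -0.2534, 0.0746]
tool_rot: [-0.418, 3.076, 0.012]
ft_force: [-1.4, 0.5, -1.4]
gripper_width: 0.0346
```

```bash
python3 -c "
from h import *
go([.4968,-.2535,.07])
s=snapshot('scene');cv2.imwrite('pics/sc10.png',cv2.resize(s['pixels'][110:250,100:280],None,fx=4.4,fy=4.2,interpolation=cv2.INTER_CUBIC))"
```

```text
t 20.02 tcp [ 0.4976 -0.2534  0.0746] toolx yaw -164.51 tilt [2.03 0.71] q6 -2.49 w 0.0346 f [-1.4  0.5 -1.4] m [0.26 0.29 0.03]
shift cm [0.09 0.01 0.45]
```

View pics/sc10.png

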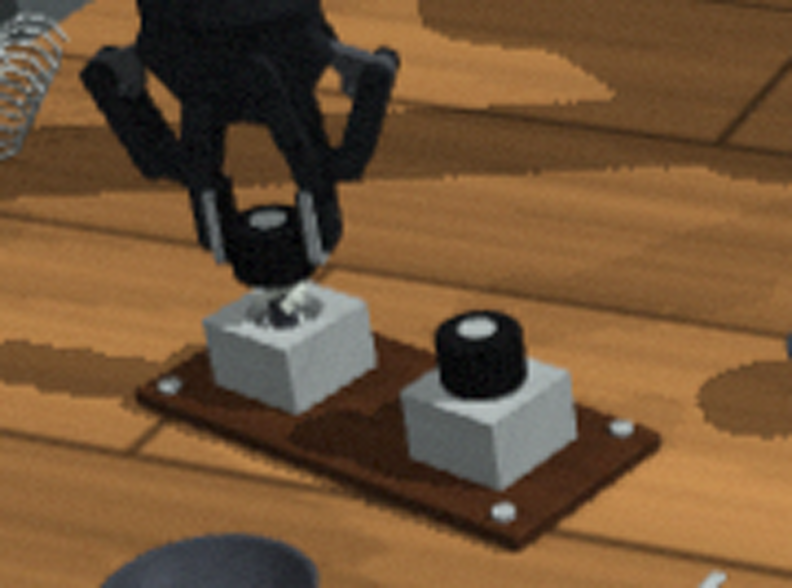

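The pilot at (280,300) is entering nut_right's bore. Continuing down to contact.

Call:
move_arm(commands=[[0.1,0,0.3,0,0],[0.1,0,0.6,0,0],[0.1,0,0.9,0,0],[0.1,0,0.9,0,0]])

```text
time: 20.58
eef_pos: [0.4968, -0.2546, 0.0651]
tool_rot: [-0.416, 3.076, 0.011]
ft_force: [-2.2, 0.3, -1.5]
gripper_width: 0.0345
```

Call:
move_arm(commands=[[0,0,0.2,0,0],[0,0,0.4,0,0],[0,0,0.4,0,0]])

```text
time: 20.95
eef_pos: [0.497, -0.2544, 0.0612]
tool_rot: [-0.417, 3.076, 0.011]
ft_force: [-2.2, 1.1, 0.3]
gripper_width: 0.0341
```

```bash
python3 -c "
from h import *
go([.4968,-.2535,.07])"
```

```text
t 20.95 tcp [ 0.497  -0.2544  0.0612] toolx yaw -164.58 tilt [2.06 0.68] q6 -2.493 w 0.0341 f [-2.2  1.1  0.3] m [0.04 0.34 0.04]
shift cm [-0.04  0.09 -0.88]
```

Call:
move_arm(commands=[[0,0.05,0.2,0,0],[0,0.05,0.4,0,0],[0,0.05,0.4,0,0]])

```text
time: 21.32
eef_pos: [0.4977, -0.2542, 0.0598]
tool_rot: [-0.417, 3.074, 0.008]
ft_force: [-5.4, 2.6, 16.7]
gripper_width: 0.0346
```

Contact at about 0.060 again. Winding clockwise (positive turn).

Call:
move_arm(commands=[[0,0,0.0,0.1,0],[0,0,0.05,0.2,0],[0,0,0.12,0.35,0],[0,0,0.2,0.5,0],[0,0,0.2,0.5,0]])

```text
time: 21.95
eef_pos: [0.4978, -0.2539, 0.0576]
tool_rot: [0.36, 3.084, 0.023]
ft_force: [-5.8, 3.6, 16.6]
gripper_width: 0.0343
```

Call:
move_arm(commands=[[0,0,0.06,0.15,0],[0,0,0.13,0.3,0],[0,0,0.2,0.45,0],[0,0,0.27,0.6,0],[0,0,0.27,0.6,0]])

```text
time: 22.58
eef_pos: [0.498, -0.2539, 0.055]
tool_rot: [1.257, 2.845, 0.039]
ft_force: [-5.2, 3.5, 18.0]
gripper_width: 0.0344
```

```bash
python3 -c "
from h import *
go([.4968,-.2535,.07])"
```

```text
t 22.57 tcp [ 0.498  -0.2539  0.055 ] toolx yaw 132.3 tilt [2.2 0.6] q6 -1.391 w 0.0344 f [-5.2  3.5 18. ] m [ 0.7   0.94 -0.06]
shift cm [ 0.08 -0.01 -1.51]
```

It is tracking the thread. Finishing the last 2.5–3 mm.

Call:
move_arm(commands=[[0,0,0.06,0.15,0],[0,0,0.13,0.3,0],[0,0,0.2,0.45,0],[0,0,0.24,0.55,0],[0,0,0.24,0.55,0]])

```text
time: 23.2
eef_pos: [0.4983, -0.2538, 0.0531]
tool_rot: [1.986, 2.403, 0.051]
ft_force: [-4.9, 5.4, 21.7]
gripper_width: 0.0346
```

Call:
move_arm(commands=[[0,0,0.03,0.15,0],[0,0,0.06,0.3,0],[0,0,0.08,0.45,0],[0,0,0.08,0.6,0],[0,0,0.08,0.6,0]])

```text
time: 23.82
eef_pos: [0.498, -0.254, 0.052]
tool_rot: [2.618, 1.713, 0.059]
ft_force: [-6.8, 2.9, 20.3]
gripper_width: 0.0348
```

```bash
python3 -c "
from h import *
go([.4968,-.2535,.07])"
```

```text
t 23.82 tcp [ 0.498 -0.254  0.052] toolx yaw 66.4 tilt [2.2  0.61] q6 -0.241 w 0.0348 f [-6.8  2.9 20.3] m [ 0.83  1.3  -0.56]
shift cm [ 0.04 -0.07 -1.8 ]
```

The tightening torque has risen (moment z -0.56 N·m), which suggests it is home. Releasing and checking.

Call:
move_arm(commands=[[0,0,-0.2,0,0],[0,0,-0.2,0,0.7],[0,0,-0.2,0,0.7],[0,0,-3,0,0.7],[0,0,-7,0,0.7]])

```text
time: 24.45
eef_pos: [0.4942, -0.2543, 0.119]
tool_rot: [2.621, 1.719, 0.056]
ft_force: [0.9, -1.0, 0.3]
gripper_width: 0.06
```

```bash
python3 -c "
from h import *
go([.36,-.1,.25])"
```

```text
t 24.45 tcp [ 0.4942 -0.2543  0.119 ] toolx yaw 66.53 tilt [1.93 0.77] q6 -0.24 w 0.06 f [ 0.9 -1.   0.3] m [ 0.02 -0.03 -0.01]
shift cm [  9.14 -18.12 -13.34]
```

Call:
move_arm(commands=[[0,-1,-6,0,0.7],[2,-6,-10,0,0.7],[3,-12,-13,0,0.7],[3,-17,-13,0,0.7],[3,-17,-13,0,0.7]])

```text
time: 25.08
eef_pos: [0.3435, -0.159, 0.2457]
tool_rot: [2.618, 1.717, 0.057]
ft_force: [1.4, 0.3, -0.3]
gripper_width: 0.0599
```

```bash
python3 -c "
from h import *
go([.36,-.1,.25])
s=snapshot('scene');cv2.imwrite('pics/sc11.png',s['pixels'])
t=snapshot('top');cv2.imwrite('pics/t11.png',t['pixels'])
for c in (t,s):
 for X in ((.527,-.137),(.497,-.2533)):
  W=cloud(c); m=(W[...,2]>.058)&(W[...,2]<.1)&(abs(W[...,0]-X[0])<.03)&(abs(W[...,1]-X[1])<.03); b=W[m]
  if len(b): print(len(b),np.percentile(b[:,2],[50,80,95]),(b.min(0)+b.max(0))/2)
"
```

```text
t 25.07 tcp [ 0.3435 -0.159   0.2457] toolx yaw 66.53 tilt [2.06 0.66] q6 -0.265 w 0.0599 f [ 1.4  0.3 -0.3] m [-0.01  0.08 -0.02]
shift cm [ 6.07 -0.82 -0.31]
372 [0.07231934 0.07404388 0.07550087] [ 0.52772495 -0.13748431  0.06814064]
395 [0.07211043 0.07362851 0.07528147] [ 0.49718334 -0.25254888  0.0681362 ]
292 [0.07214489 0.07425686 0.07555487] [ 0.52951411 -0.13539068  0.06731544]
263 [0.07200941 0.07452745 0.07564178] [ 0.50077994 -0.25071505  0.06813888]
```

View pics/sc11.png

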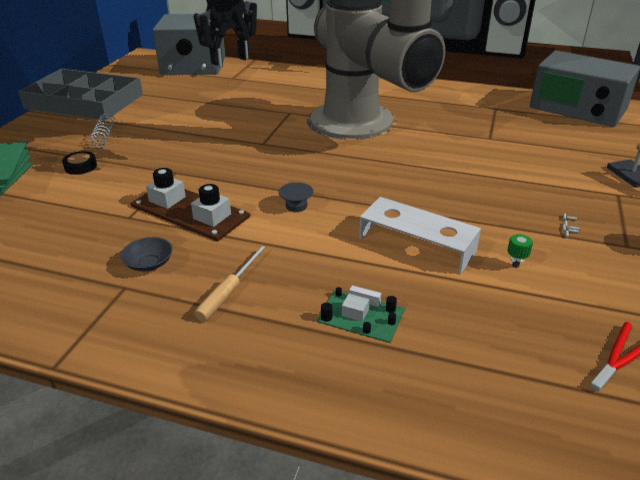

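View pics/t11.png

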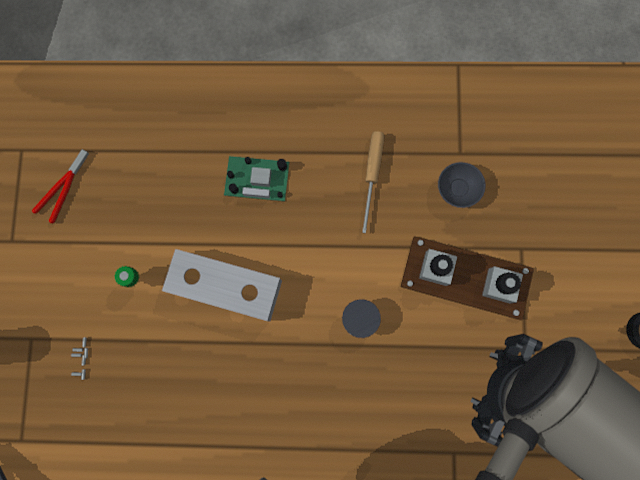

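Both knobs read the same height in both views, with tops at about 0.074 m. The arm is clear, the rack is empty and the bystanders are in place. Handing in.

```bash
python3 -c "
from h import *
print(job_done())"
```

```text
the job is handed in; nothing more can be done
None
```

Both screws are wound home, the left-hand one in nut_left and the right-hand one in nut_right. I handed the job in at about 25 s of the 72 s allowed.

- **Which screw is which:** I told the hands apart by rib winding in the scene camera. Ribs climbing to the left meant left-hand, and ribs climbing to the right meant right-hand.
- **Which nut:** The ribs in the bores could not be read from the pictures, so I tried the left-hand screw in nut_left. It wound down along its thread, so no wrong trial was needed.
- **Last checks:**
  - Both knob tops read about 0.074 m in both cameras, which is home: the nut top at 46 mm plus the 28 mm knob. The left-hand knob stood 4.1 mm below the rack knob, against 4.0 mm expected.
  - The right-hand screw also showed a tightening torque at the end (0.56 N·m). The left-hand one showed no clear torque rise; it simply stopped descending with about 0.6 rad of turning to spare.
  - Contact forces stayed around 20 N. The gripper is open and clear, and the bystanders look unmoved.
- **What went wrong:** Reaching too far for a picture left the tool tilted about 2°. I could not remove the tilt with the moves available and worked with it. The wrist camera put the nut centres about 2 mm from the top view, and I split the difference.

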